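Swap the receiver's label holder and hold it home

TASK

The label holder in the slot on the front of the black receiver is broken: pull it out and drop it in the blue reject crate. Then take the holder with the green label from the wooden stand, slide it upright down behind the receiver's aluminium lip and push it fully home against the spring ledge, and finish while you are still gripping it and holding it pressed home. Leave the orange-labelled holder, the screwdriver and the jar where they are.

Things in the scene. Friction and masses are not known exactly. Their poses are not given: they have to be found in the camera images.
- old_holder: Broken grey label holder with a red label, upper corner on its +y side missing; stands upright in the receiver's slot on the spring ledge. 60 mm wide along its y, 5 mm thick along its x, 85 mm tall; along the middle 38 mm of its top edge (69 to 85 mm up) runs a grip bar 12 mm thick, to be pinched across x. The bar has the label colour on top. Origin: centre of the underside, z up. 60 g.
- new_holder: Good white label holder with a GREEN label, upright in one of the stand's two pockets (which one varies), its x along the stand's x. 60 mm wide along its y, 5 mm thick along its x, 85 mm tall; along the middle 38 mm of its top edge (69 to 85 mm up) runs a grip bar 12 mm thick, to be pinched across x. The bar has the label colour on top. Origin: centre of the underside, z up. 60 g.
- spare_holder: White label holder with an ORANGE label, upright in the stand's other pocket; leave it. Same shape as the green one.
- stand: Fixed wooden block 50 (x) x 145 (y) x 28 (z) mm with two pockets 75 mm apart along y, each 18 mm deep with about 0.7 mm play all round: a holder's underside stands 10 mm above the table, its top 95 mm. Origin: centre of the underside. It and the crate may swap sides.
- crate: Fixed blue open reject crate, 170 (x) x 165 (y) x 50 (z) mm outside, walls and floor 5 mm. Origin: centre of the underside.
- receiver: Fixed black half-rack receiver, top 50 mm above the table, 210 mm wide in y. Origin: at table level below the middle of the label slot. x points from the slot to the back of the case (case from x = 4 to 202 mm), y along the slot. The slot is open upwards, 8 mm wide in x (-4 to 4 mm), 68 mm long in y, between the case's front panel and an aluminium lip.
- lip (a point): Middle of the aluminium lip's straight top edge, 46 mm above the table, 5.5 mm in front of the slot's middle; axes as the receiver's. Lip 3 mm thick, 80 mm long; above this it flares away from the slot to 57 mm height at x = -14 mm of the receiver. The panel edge (41 to 50 mm height) and the slot's end cheeks are bevelled too, so an entering holder is guided in.
- slot (a point): Middle of the slot at the top of the spring ledge when it is not pressed, 26 mm above the table; axes as the receiver's. A holder stands here with its x along the slot's x (either way round). Home is 8 mm lower: underside 18 mm, top 103 mm above the table.
- ledge (a joint): Spring ledge in the bottom of the slot, how far it is pressed down in m: 0 free, 0.008 fully home against a hard stop. The spring needs about 4 N to start and 9 N to be fully down (rubbing on the slot walls can add some 5 N), and pushes the holder up again when it is let go.
- screwdriver: Screwdriver about 170 mm long lying on the table in front of the receiver, roughly along y; leave it. Origin at about its middle, underside.
- jar: Small amber jar, 42 mm across and 45 mm tall, standing on the rear part of the receiver's top; leave it. Origin: centre of the underside.
Things that resemble listed ones, but are neither listed nor needed, are in the scene too. Leave any purple look-alike of the old_holder alone.

How it is judged:
By the outcome, as a careful person would: the job done as asked, in the order asked, and still so for the second after the job is handed in, while the arm keeps its last pose, push and grip.
It also fails if it takes over 58 s, if anything falls off the work surface, if the arm or the gripper's body presses on something with over 40 N, if the wrist force passes 120 N, or if a joint passes its speed limit or range.

ROBOT

A 6-joint arm with a two-finger parallel gripper is mounted at the origin on the work surface. World frame = base frame: x ahead of the robot, y to its left, z up, the work surface at z = 0. Lengths are in mm, angles in degrees, forces in N, time in s.
With the tool pointing down it reaches from about 300 to 850 mm from the base axis. Payload 4.2 kg.
Tool frame: the origin (TCP) lies between the finger pads; the fingertips stand ahead of it and the grasp point (between the pads) lies 8 mm behind it (env.tip_reach is the x of the fingertips in the tool frame, in mm); x points along the fingers, y is the direction in which the jaws open and shut, and the axes are right-handed (so a half turn about x gives the same grasp; the last joint's range is limited). The gripper opens to 91 mm and grips with 3 to 60 N. Pads are 32 mm wide; open, the fingers measure 118 mm over their backs; the gripper's body (76 mm by 178 mm) begins 60 mm behind the grasp point.
Start: joints at [63.14, 18.312, 89.639, -0, 72.044, -1.146], TCP at [249.489, 518.074, 194.076] pointing down, gripper open.
Joint ranges: [-177.97, 177.97], [-48.28, 115.42], [12.27, 149.76], [-77.06, 257.06], [2.81, 150.46], [-146.56, 146.56]. Speed limits (degrees/s): [147.25, 147.25, 180, 180, 180, 180].

INTERFACE

Orientations are given as [roll, pitch, yaw] about the fixed x, y, z axes, in that order (R = Rz(yaw) Ry(pitch) Rx(roll)).
In Python, from workcell import env, cams gives the robot as it stands.
- The arm moves only by the tool arm_command, never from a script. Its argument "deltas" is a list of rows, each a list of 3 entries, a list of its own where there are three numbers: the opening, from 0 (shut) to 1 (fully open), then the shift along the world's x, y, z in mm, then the turn about the world's z in rad. A call has 1 to 20 rows; each row is the pose to reach, as a shift and turn from the pose commanded when the call began; what a row does not reach only later rows make up. A row lasts 1/10 s, in which the tool goes at most 50 mm and 8.59 degrees, less where a joint would pass 70% of its speed; a pose out of reach is approached as far as the arm can. A call with a gripper value outside its range is refused whole. The fingers move at their own pace and stop on an object; "grip_force" is the grip in N (left out, the last holds). Time passes only in rows, so rows that repeat a pose let the fingers close. It gives the time, the measured TCP pose, the force and the opening at its end, in the units of the state.
- env.state(): the state, without advancing time (a new reading comes with each control period).
- cams.grab_frame(name): name is "scene" or "top"; returns a dict with "img" (420x560x3 uint8, red, green, blue), "K" (3x3 intrinsics, pixels), "rvec" (rotation vector, rad) and "tvec" (3), from world to camera coordinates, as OpenCV has them. Camera axes: x right, y down, z forward; pixel columns grow to the right and rows downward; lengths in mm; the calibration is good to about 2 mm. A picture is of the moment at which its call begins. There is no depth.
- env.job_done(): hands the job in, once; it reports no verdict.
Trained networks look in a picture, given as the dict that the camera call returned (one of the last four; its "shot" number tells which), for a name from the list of things; names that differ only in an ending like _2 or _b are one class to them, and where a whole thing is asked for, a point or a joint stands for the part that bears it (a point fixed in the world has none). Each returns a list of dicts, best first, with "conf" (0 to 1); they miss things now and then, are a little off and sometimes report something else, mostly with a low value. They report only what shows in the picture. A call takes as long as a camera call. They do not tell look-alikes from the thing itself.
- cams.silhouettes(picture, name): "region" (420x560 bool, what is visible of it) and "centre" ([column, row] in pixels, amid what is visible of it).
The state is a dict: "time_s": time; "qpos": joint angles; "qvel": joint speeds; "effort": joint torques, N m; "ee_pos": TCP position; "ee_rot": TCP orientation; "force": force on the tool from outside, world axes, zero at the start; "torque": the same for the moment, N m; "gripper_width": finger opening in mm.
Only numpy, scipy, OpenCV 4.12 (cv2) and the standard library are available. Lean on these libraries where they do the work, as an engineer would, in place of code of your own. Each camera call takes 0.05 s, during which the arm holds its last target.

## Working session

There is one attempt and no reset: what is moved stays moved. The work goes in short steps, Python scripts to look and compute and a tool call to move; the robot and the scene stay as the last step left them, time stands still between calls to the robot, and variables do not carry over. Pictures are saved under pics/ and viewed, and the job is handed in when it is done.

Besides the shell and the picture viewer there is one more tool, called after ">>>" by a JSON object that holds its "name" and its "arguments", one argument or row to a line. arm_command: Moves the arm, as the interface text tells. Its arguments: {"type":"object","properties":{"deltas":{"type":"array","items":{"type":"array"}},"grip_force":{"type":"number"}},"required":["deltas"]}

```bash
ls; mkdir -p pics
python3 - <<'E'
from workcell import env, cams
import cv2
for n in ("scene","top"):
    f=cams.grab_frame(n); cv2.imwrite(f"pics/{n}0.png",cv2.cvtColor(f["img"],cv2.COLOR_RGB2BGR))
    print(n,f["K"],f["rvec"],f["tvec"])
s=env.state(); print(s, env.tip_reach)
E
```

```text
pics
scene [[409.7689417    0.         285.94688801]
 [  0.         409.7689417  208.92052739]
 [  0.           0.           1.        ]] [ 1.27364709  2.36326878 -0.88280669] [ 297.57761745 -348.45835251 1216.56918337]
top [[523.04188833   0.         285.24081271]
 [  0.         523.04188833 208.3584301 ]
 [  0.           0.           1.        ]] [ 2.21727918 -2.1559245   0.07308533] [   1.69338292  600.80355973 1451.87113466]
{'time_s': 0.1, 'qpos': array([ 6.31406458e+01,  1.83495841e+01,  8.96982911e+01, -9.06694844e-04,
        7.20429832e+01, -1.14691042e+00]), 'qvel': array([ 0.02208085, -0.08638711, -0.12050954,  0.04358374,  0.09497934,
       -0.06953722]), 'effort': array([ 1.06251449e-03, -4.13334131e+01, -2.32510060e+01,  7.31025031e-02,
        4.22676257e-02, -7.37178357e-05]), 'ee_pos': array([249.26884738, 517.64260472, 193.29589083]), 'ee_rot': array([ -90.60329203,   89.90913752, -116.31545556]), 'force': array([ 0.02393618, -0.7082539 , -0.46504446]), 'torque': array([ 0.03058014,  0.00045881, -0.00758802]), 'gripper_width': 91.34235845355357} 11.0
```

View pics/scene0.png

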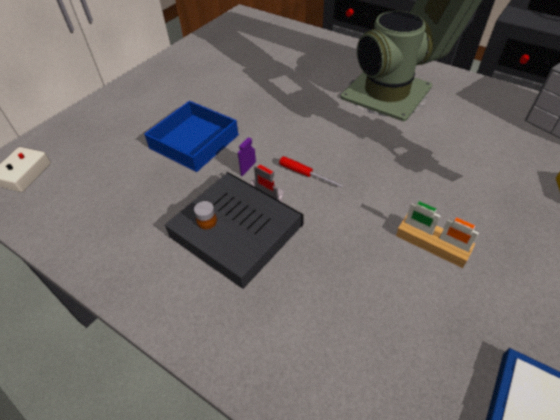

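View pics/top0.png

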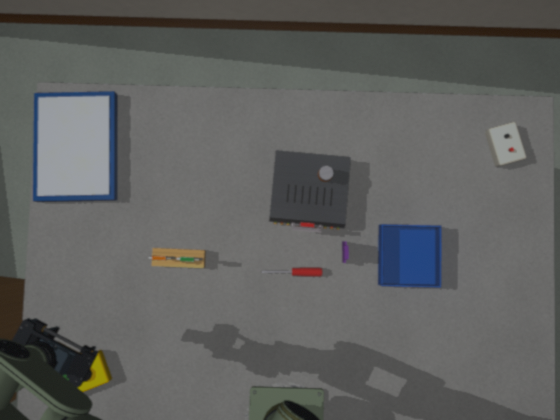

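Scene picture: red-labelled holder at (265,178) in the receiver, purple look-alike standing on the table at (247,157), green holder at (423,215) and orange at (460,232) in the stand, crate at (192,135). Top picture: red (308,224), purple (345,252), stand (178,258), crate (410,255), screwdriver (307,271), jar (326,172).

```bash
cat > h.py <<'E'
import numpy as np, cv2
def cam(f): 
    R=cv2.Rodrigues(np.array(f["rvec"],float))[0]; return np.array(f["K"]),R,np.array(f["tvec"],float).ravel()
def bp(f,px,z):
    K,R,t=cam(f); px=np.atleast_2d(np.array(px,float)); d=np.c_[px,np.ones(len(px))]@np.linalg.inv(K).T@R; c=-R.T@t
    return c+d*((z-c[2])/d[:,2])[:,None]
def pj(f,P):
    K,R,t=cam(f); return cv2.projectPoints(np.atleast_2d(np.array(P,float)),cv2.Rodrigues(R)[0],t,K,None)[0].reshape(-1,2)
def crop(f,x0,y0,x1,y1,s,name):
    cv2.imwrite("pics/"+name,cv2.resize(cv2.cvtColor(f["img"][y0:y1,x0:x1],cv2.COLOR_RGB2BGR),None,fx=s,fy=s,interpolation=cv2.INTER_CUBIC))
E
python3 - <<'E'
from workcell import env, cams
from h import *
import pickle
T=cams.grab_frame("top"); S=cams.grab_frame("scene")
pickle.dump((T,S),open("f0.pkl","wb"))
crop(T,135,195,375,295,3.3,"t1.png"); crop(S,150,130,310,250,5,"s1.png"); crop(S,390,190,490,270,7,"s2.png")
for n in ("receiver","stand","crate","old_holder","new_holder","screwdriver","spare_holder"):
  for nm,f in (("top",T),("scene",S)):
    for d in cams.silhouettes(f,n):
        r=d["region"].astype(np.uint8); c,_=max([(c,cv2.contourArea(c)) for c in cv2.findContours(r,0,1)[0]],key=lambda a:a[1])
        print(n,nm,round(d["conf"],2),np.round(d["centre"],1),r.sum(),cv2.minAreaRect(np.argwhere(r)[:,::-1].astype(np.float32)))
E
```

```text
receiver top 0.71 [313.5 192.8] 5428 ((309.6826477050781, 191.74429321289062), (75.99876403808594, 78.98804473876953), 4.844000339508057)
receiver scene 0.55 [237.9 224.7] 8595 ((235.2255401611328, 221.6551055908203), (101.4858627319336, 111.41572570800781), 42.646705627441406)
stand top 0.9 [176.  255.7] 810 ((178.53680419921875, 257.65374755859375), (53.42778778076172, 18.200197219848633), 2.4895529747009277)
stand scene 0.58 [432.  243.3] 1277 ((433.9187316894531, 239.9444122314453), (75.34652709960938, 26.91872787475586), 24.904767990112305)
crate top 0.73 [411.9 260. ] 3897 ((409.5, 256.0), (62.0, 63.0), 90.0)
crate top 0.22 [312.1 192. ] 5343 ((310.1472473144531, 191.95065307617188), (76.94391632080078, 77.81544494628906), 5.1021647453308105)
crate scene 0.62 [191.4 136.2] 4033 ((191.1451416015625, 133.60256958007812), (63.32478713989258, 82.21300506591797), 48.23970031738281)
crate scene 0.41 [234.  227.8] 8537 ((235.08322143554688, 222.07884216308594), (101.86263275146484, 111.26181030273438), 43.45184326171875)
old_holder top 0.57 [306.9 225.9] 83 ((306.54266357421875, 224.6
[... 1152 characters left out ...]
 (31.304948806762695, 25.491174697875977), 26.56505012512207)
new_holder scene 0.58 [299.5 168.5] 477 ((310.5517578125, 172.37933349609375), (68.5419692993164, 10.5045166015625), 23.198589324951172)
new_holder scene 0.3 [457.9 232.6] 830 ((458.300048828125, 232.9000244140625), (33.541019439697266, 26.385601043701172), 26.56505012512207)
screwdriver top 0.63 [301.7 272.4] 375 ((292.5, 271.5), (9.0, 59.0), 90.0)
screwdriver scene 0.89 [295.4 168.1] 405 ((309.0750732421875, 172.3069610595703), (64.98143768310547, 11.805392265319824), 21.250505447387695)
spare_holder scene 0.72 [459.4 231.8] 831 ((459.0000305175781, 232.50001525878906), (33.541019439697266, 27.72724151611328), 26.56505012512207)
```

View pics/t1.png

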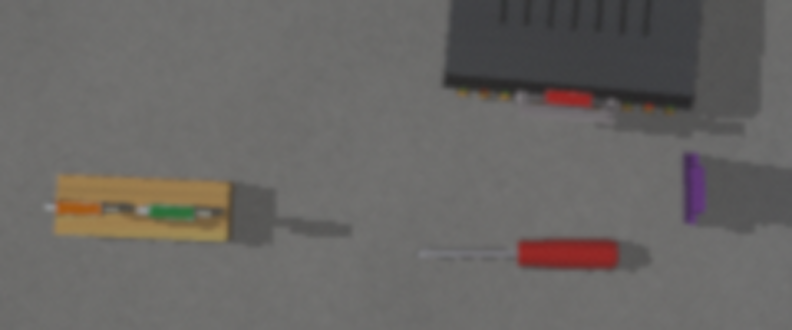

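View pics/s1.png

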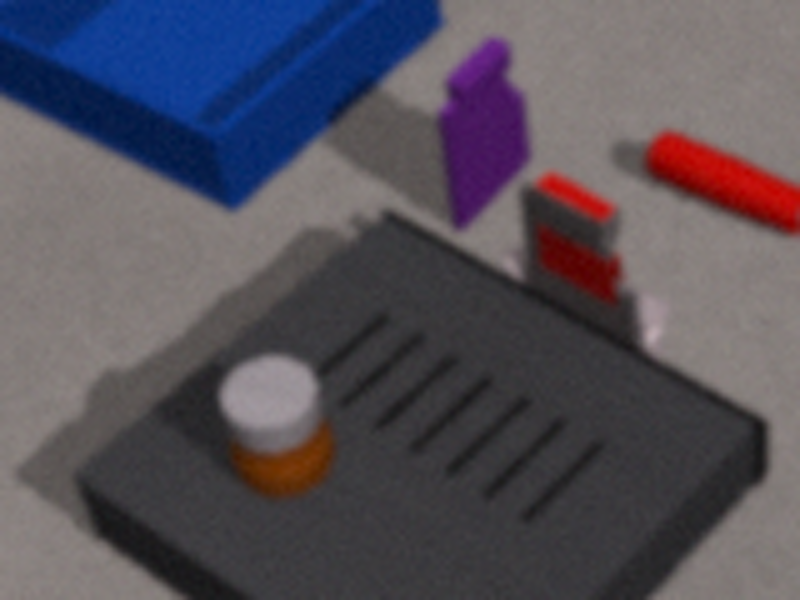

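View pics/s2.png

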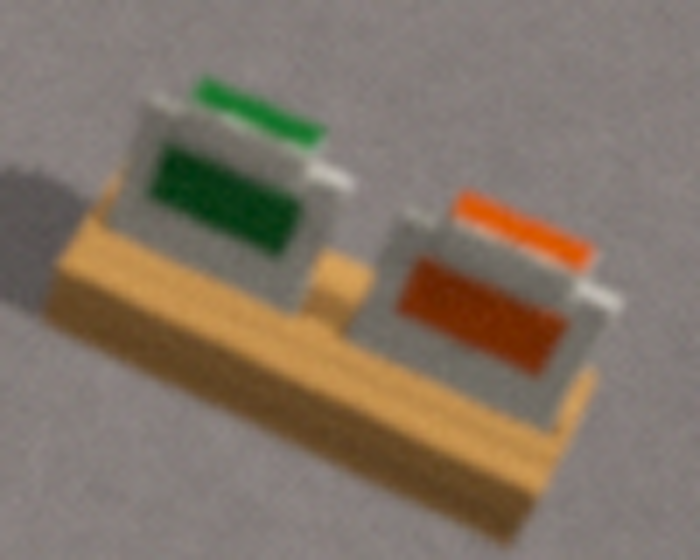

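Crops: the red-topped grey holder stands behind the lip (s1 (575,230)), purple look-alike stands alone on the table (485,130) – not it. Green holder is the stand pocket nearer the receiver (s2 (240,180)), orange is the other one.

```bash
cat > fit.py <<'E'
from workcell import env, cams
from h import *
from scipy.optimize import minimize
T=cams.grab_frame("top"); S=cams.grab_frame("scene")
def box(p,x0,x1,y0,y1,z0,z1):
    c,s=np.cos(p[2]),np.sin(p[2])
    return np.array([[p[0]+c*x-s*y,p[1]+s*x+c*y,z] for x in(x0,x1) for y in (y0,y1) for z in (z0,z1)])
def fill(f,B,k=8):
    m=np.zeros((420*4,560*4),np.uint8); h=cv2.convexHull(((pj(f,B)+.5)*4*16).astype(np.int32)); cv2.fillConvexPoly(m,h,255,shift=4)
    return cv2.resize(m,(560,420),interpolation=cv2.INTER_AREA)/255.
def fit(n,dims,p0,fs,col):
    M=[]
    for f in fs:
        hsv=cv2.cvtColor(f["img"],cv2.COLOR_RGB2HSV)
        d=col(f,hsv).astype(np.uint8)
        near=cv2.dilate((fill(f,box(p0,*dims))>.1).astype(np.uint8),np.ones((25,25)))
        M.append(d*near)
    def cost(p):
        return sum(np.abs(fill(f,box([p[0],p[1],p[2]/200],*dims))-m).sum()/m.sum() for f,m in zip(fs,M))
    best=min((minimize(cost,[p0[0]+a,p0[1]+b,200*p0[2]],method="Nelder-Mead",options=dict(initial_simplex=np.array([p0[0]+a,p0[1]+b,200*p0[2]])+np.array([[0,0,0],[6,0,0],[0,6,0],[0,0,6]]),xatol=.02)) for a,b in((0,0),(4,-4),(-4,4))),key=lambda r:r.fun)
    print(n,np.round([best.x[0],best.x[1],np.degrees(best.x[2]/200)],2),round(best.fun,3))
    return [best.x[0],best.x[1],best.x[2]/200]
if __name__=="__main__":
    g=lambda f,px,z: bp(f,px,z)[0]
    print("receiver corners z50", np.round(bp(T,[(275,152),(350,156),(345,225),(270,219)],50)[:, :2],1).tolist())
    wood=lambda f,h:(h[...,0]>8)&(h[...,0]<26)&(h[...,1]>90)
    st=g(T,(178,258),28); cr=g(T,(409.5,256),40)
    blue=lambda f,h:(h[...,0]>100)&(h[...,0]<128)&(h[...,1]>120)
    for fs in ([T],[S],[T,S]):
        fit("crate",(-85,85,-82.5,82.5,0,50),[cr[0],cr[1],0],fs,blue)
    def rec(f,h):
        m=np.zeros((420,560),bool)
        for d in cams.silhouettes(f,"receiver")[:1]: m|=d["region"]
        return m
    r=g(T,(310,188),50)
    for fs in ([T],[S],[T,S]):
        fit("recv",(4,202,-105,105,0,50),[r[0]-100,r[1],-.07],fs,rec)
    def stn(f,h):
        return cams.silhouettes(f,"stand")[0]["region"]
    for fs in ([T],[S]): fit("stand",(-25,25,-72.5,72.5,0,28),[st[0],st[1],-.03],fs,stn)
    # bars
    for n,lo,hi,z in (("red",[(0,8),(172,180)],None,111),("green",[(50,75)],None,95),("orange",[(5,14)],None,95)):
        for nm,f,roi in (("top",T,{"red":(290,217,325,232),"green":(177,250,200,268),"orange":(145,250,172,268)}[n]),("scene",S,{"red":(250,160,280,178),"green":(405,195,445,213),"orange":(440,212,490,231)}[n])):
            h=cv2.cvtColor(f["img"],cv2.COLOR_RGB2HSV); x0,y0,x1,y1=roi
            m=np.zeros((420,560),bool); hh=h[y0:y1,x0:x1]
            k=np.zeros(hh.shape[:2],bool)
            for a,b in lo: k|=(hh[...,0]>=a)&(hh[...,0]<=b)
            k&=(hh[...,1]>110)&(hh[...,2]>(90 if nm=="scene" else 60))
            if n=="orange": k&=hh[...,1]>170
            pts=np.argwhere(k)[:,::-1]+[x0,y0]
            P=bp(f,pts,z)[:,:2]; c=P.mean(0); u,s,v=np.linalg.svd(P-c)
            print(n,nm,len(pts),np.round(pts.mean(0),1),np.round(c,1),"yaw of long axis",round(np.degrees(np.arctan2(-v[0][0],v[0][1])),1),np.round(np.ptp((P-c)@v.T,axis=0),1))
E
python3 fit.py
```

```text
receiver corners z50 [[754.6, 51.3], [749.2, -157.1], [557.2, -147.2], [568.0, 59.6]]
crate [ 479.39 -328.86    0.93] 0.049
crate [ 4.7791e+02 -3.3051e+02  2.0000e-01] 0.042
crate [ 4.7873e+02 -3.3046e+02  4.2000e-01] 0.093
recv [552.11 -42.4   -3.29] 0.099
recv [550.86 -44.62  -4.09] 0.109
recv [551.89 -42.63  -3.81] 0.218
stand [454.64 313.75  -1.04] 0.181
stand [455.53 311.56  -0.95] 0.593
red top 63 [306.7 224.1] [554.5 -39.3] yaw of long axis 177.7 [37.  11.8]
red scene 84 [265.3 168.7] [553.  -38.8] yaw of long axis -167.8 [39.7 46.2]
green top 24 [186.4 258.7] [454.3 277. ] yaw of long axis 178.4 [29.3  5.6]
green scene 51 [426.2 205.8] [454.4 275.7] yaw of long axis -0.7 [31.7  7.6]
orange top 28 [158.  257.7] [454.7 352.4] yaw of long axis -179.6 [29.4  8. ]
orange scene 80 [461.3 224. ] [461.9 347.5] yaw of long axis -127.0 [48.7 28.6]
```

Run:
```python
from workcell import env
from h import *
from scipy.spatial.transform import Rotation as Ro
import pickle
s=env.state(); R=Ro.from_euler("xyz",s["ee_rot"],degrees=True).as_matrix()
print(np.round(R,3),"jaw dir deg",np.degrees(np.arctan2(R[1,1],R[0,1])),s["time_s"],s["ee_pos"])
T,S=pickle.load(open("f0.pkl","rb"))
print("purple",bp(T,[(345,252)],85), "jar",bp(T,[(326,172)],95),"screwdriver",bp(T,[(322,271),(265,271)],15))
```

```text
[[ 0.     0.434  0.901]
 [ 0.     0.901 -0.434]
 [-1.     0.     0.   ]] jaw dir deg 64.28691837190833 1.3 [249.49771496 518.06525582 194.07193402]
purple [[ 483.65176009 -144.65999265   85.        ]] jar [[696.31459388 -88.18123621  95.        ]] screwdriver [[427.91017913 -89.33815089  15.        ]
 [423.43416204  70.31396261  15.        ]]
```

>>> {"name": "arm_command", "arguments": {
  "deltas": [
    [1,[25,-46,0],-0.099],
    [1,[50,-93,0],-0.197],
    [1,[75,-139,0],-0.296],
    [1,[101,-186,0],-0.394],
    [1,[126,-232,0],-0.493],
    [1,[152,-279,0],-0.591],
    [1,[177,-325,0],-0.69],
    [1,[203,-372,0],-0.789],
    [1,[228,-418,0],-0.887],
    [1,[253,-465,0],-0.986],
    [1,[279,-511,0],-1.084],
    [1,[304,-558,0],-1.183],
    [1,[304,-558,0],-1.183],
    [1,[304,-558,0],-1.183],
    [1,[304,-558,0],-1.183]
  ]
}}

```text
time_s: 2.8
ee_pos: [553.3, -40.3, 193.7]
ee_rot: [-119.9, 89.9, 146.5]
force: [-0.5, -0.1, 0.4]
gripper_width: 91.5
```

```bash
cat > look.py <<'E'
import sys
from workcell import env,cams
from h import *
def main(tag,s,t):
    S=cams.grab_frame("scene");T=cams.grab_frame("top")
    a=cv2.resize(cv2.cvtColor(S["img"][s[1]:s[3],s[0]:s[2]],4),(400,400*(s[3]-s[1])//(s[2]-s[0])),interpolation=2)
    b=cv2.resize(cv2.cvtColor(T["img"][t[1]:t[3],t[0]:t[2]],4),(400,400*(t[3]-t[1])//(t[2]-t[0])),interpolation=2)
    h=max(len(a),len(b)); o=np.zeros((h,800,3),np.uint8); o[:len(a),:400]=a; o[:len(b),400:]=b
    cv2.imwrite(f"pics/{tag}.png",o)
    q=env.state(); print(q["time_s"],np.round(q["ee_pos"],1),np.round(q["ee_rot"],1),np.round(q["force"],1),round(q["gripper_width"],1))
    return S,T
if __name__=="__main__":
    main(sys.argv[1],*[list(map(int,x.split(","))) for x in sys.argv[2:4]])
E
python3 look.py a1 210,110,330,210 240,180,360,280
```

```text
2.9 [552.9 -39.1 194. ] [-132.7   90.   133.8] [-0.7  1.2 -1. ] 91.4
```

View pics/a1.png

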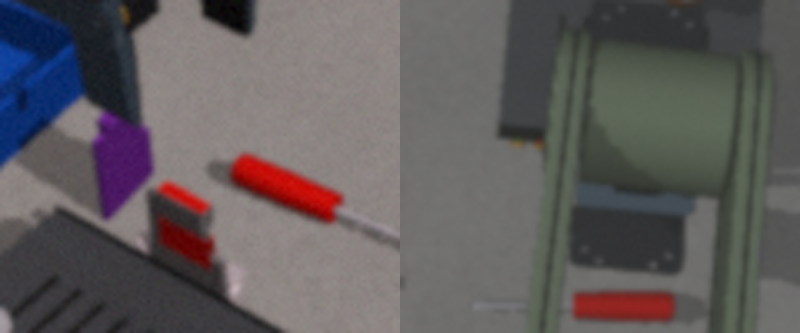

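The red holder stands at (185,230) in the left crop, below the open fingers, with the purple one clear to its left.

>>> {"name": "arm_command", "arguments": {
  "deltas": [
    [1,[0,0,-30],0],
    [1,[0,0,-60],0],
    [0.6,[0,0,-85],0],
    [0.6,[0,0,-99],0],
    [0.6,[0,0,-99],0],
    [0.6,[0,0,-99],0]
  ],
  "grip_force": 30
}}

```text
time_s: 3.5
ee_pos: [553.5, -38.9, 95.7]
ee_rot: [97.5, 90.0, 4.1]
force: [0.1, 0.7, 1.2]
gripper_width: 62.1
```

```bash
python3 look.py a2 210,110,330,210 240,180,360,280
```

```text
3.6 [554.3 -39.4  96.5] [89.6 89.8 -3.9] [ 0.3 -0.4 -0.2] 55.6
```

View pics/a2.png

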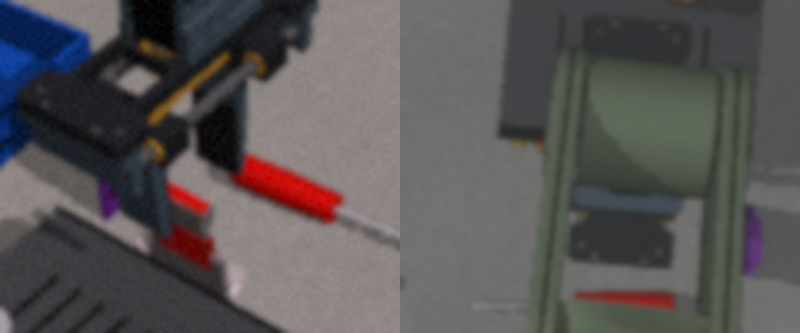

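The red bar (190,200) is between the two fingers. Closing.

>>> {"name": "arm_command", "arguments": {
  "deltas": [
    [0,[0,0,0],0],
    [0,[0,0,0],0],
    [0,[0,0,0],0],
    [0,[0,0,0],0],
    [0,[0,0,0],0],
    [0,[0,0,0],0],
    [0,[0,0,0],0],
    [0,[0,0,0],0]
  ],
  "grip_force": 30
}}

```text
time_s: 4.4
ee_pos: [553.5, -40.0, 95.0]
ee_rot: [93.8, 90.0, 0.3]
force: [0.8, 1.5, -0.2]
gripper_width: 0.7
```

```bash
python3 look.py a3 210,110,330,210 240,180,360,280
```

```text
4.5 [553.5 -39.9  95.1] [110.   90.   16.5] [-0.4  0.9 -0.5] 0.4
```

View pics/a3.png

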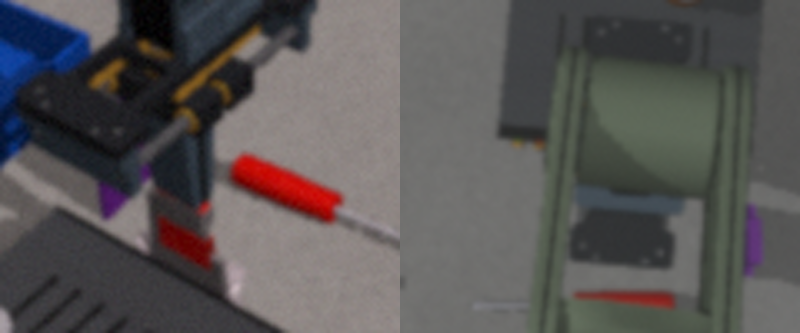

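Run:
```python
from workcell import cams
from h import *
import pickle
S=cams.grab_frame("scene")
crop(S,225,120,305,200,7,"a4.png")
for P in ([553.5,-40,84],[553.5,-40,95],[553.5,-40,111],[553.5,-56,84],[553.5,-24,84]):
    print(P,((pj(S,[P])-[225,120]+.5)*7).round())
```

```text
[553.5, -40, 84] [[286. 408.]]
[553.5, -40, 95] [[284. 382.]]
[553.5, -40, 111] [[281. 343.]]
[553.5, -56, 84] [[243. 388.]]
[553.5, -24, 84] [[329. 428.]]
```

View pics/a4.png

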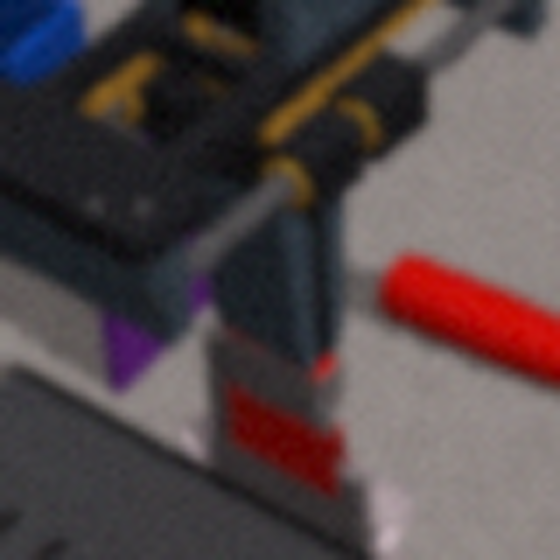

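Run:
```python
from workcell import cams
from h import *
import pickle
T,S=pickle.load(open("f0.pkl","rb"))
for P in ([581,-40,84],[594,-40,84],[594,-24,84],[594,-56,84],[594,-40,110],[594,-24,110],[594,-56,110],[560,-40,111],[548,-40,111],[567,-24,84],[567,-56,84],[567,-24,110],[567,-56,110]):
    p=pj(S,[P])[0]; print(P,((p-[225,120]+.5)*7).round(),"a2",((p-[210,110]+.5)*3.333).round())
```

```text
[581, -40, 84] [232. 463.] a2 [161. 254.]
[594, -40, 84] [206. 489.] a2 [148. 266.]
[594, -24, 84] [250. 511.] a2 [169. 277.]
[594, -56, 84] [163. 468.] a2 [128. 256.]
[594, -40, 110] [200. 428.] a2 [145. 237.]
[594, -24, 110] [244. 449.] a2 [166. 247.]
[594, -56, 110] [156. 407.] a2 [124. 227.]
[560, -40, 111] [268. 356.] a2 [178. 203.]
[548, -40, 111] [292. 333.] a2 [189. 192.]
[567, -24, 84] [303. 455.] a2 [194. 250.]
[567, -56, 84] [217. 414.] a2 [153. 230.]
[567, -24, 110] [299. 394.] a2 [192. 221.]
[567, -56, 110] [211. 352.] a2 [150. 201.]
```

Run:
```python
import cv2
a=cv2.imread("pics/a2.png")[120:333,60:320]; cv2.imwrite("pics/a2z.png",cv2.resize(a,None,fx=3,fy=3*0.9,interpolation=2))
```

```text
(no output)
```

View pics/a2z.png

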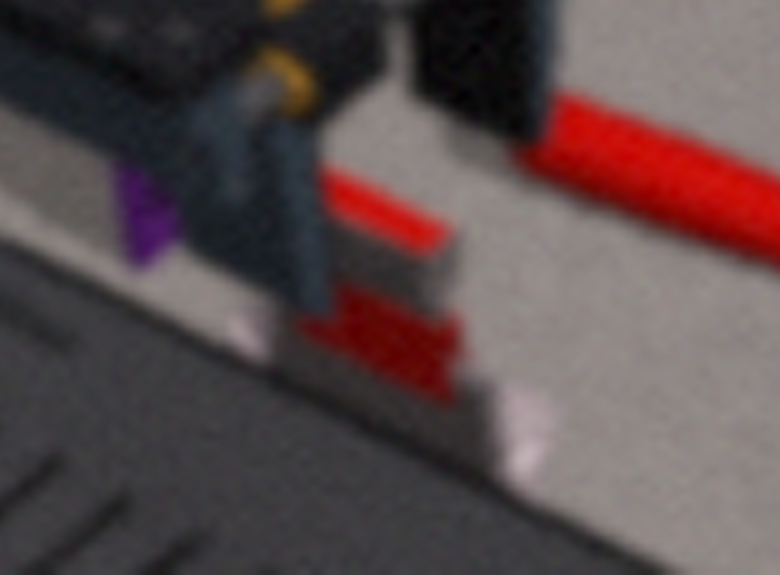

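Run:
```python
from h import *
import pickle
T,S=pickle.load(open("f0.pkl","rb"))
for z in (183,209):
  for P in ([599,-24,z],[599,-56,z],[612,-24,z],[612,-56,z],[508,-24,z],[508,-56,z]):
    p=pj(S,[P])[0]; print(P,"a1",((p-[210,110]+.5)*3.333).round())
```

```text
[599, -24, 183] a1 [153. 162.]
[599, -56, 183] a1 [108. 142.]
[612, -24, 183] a1 [139. 176.]
[612, -56, 183] a1 [ 93. 155.]
[508, -24, 183] a1 [243.  75.]
[508, -56, 183] a1 [200.  57.]
[599, -24, 209] a1 [149. 127.]
[599, -56, 209] a1 [103. 106.]
[612, -24, 209] a1 [135. 140.]
[612, -56, 209] a1 [ 89. 119.]
[508, -24, 209] a1 [242.  40.]
[508, -56, 209] a1 [198.  21.]
```

>>> {"name": "arm_command", "arguments": {
  "deltas": [
    [0.5,[0,0,2],0],
    [0.5,[0,0,2],0],
    [0.5,[0,0,2],0],
    [0.5,[0,0,2],0],
    [0.5,[0,0,2],0],
    [0.5,[0,0,2],0],
    [0.5,[0,0,0],0],
    [0.5,[0,0,-6],0],
    [0.5,[0,0,-12],0],
    [0.5,[0,0,-18],0],
    [0.5,[0,0,-24],0],
    [0.5,[0,0,-24],0]
  ]
}}

```text
time_s: 5.75
ee_pos: [552.7, -39.9, 69.9]
ee_rot: [-91.2, 89.9, 175.3]
force: [0.4, -0.9, -0.2]
gripper_width: 45.4
```

```bash
python3 look.py a5 210,110,330,210 240,180,360,280
```

```text
5.85 [553.4 -39.9  70.8] [-92.1  90.  174.4] [ 0.5 -0.9  0.2] 45.6
```

View pics/a5.png

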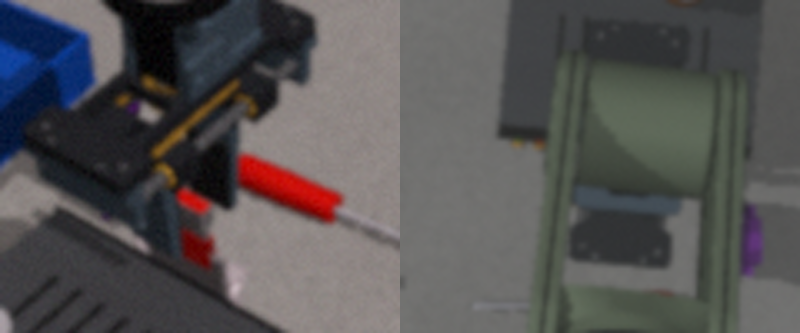

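The tips show about 25 mm higher than the TCP reading says (same in a1, a2, a4), hence the empty first closing; now the tips reach well below the bar (finger end at (165,255), bar at (195,200)). Close again.

>>> {"name": "arm_command", "arguments": {
  "deltas": [
    [0,[0,0,0],0],
    [0,[0,0,0],0],
    [0,[0,0,0],0],
    [0,[0,0,0],0],
    [0,[0,0,0],0],
    [0,[0,0,0],0],
    [0,[0,0,0],0]
  ],
  "grip_force": 30
}}

```text
time_s: 6.55
ee_pos: [553.6, -39.9, 71.2]
ee_rot: [89.8, 90.0, -3.7]
force: [0.5, -1.2, 0.5]
gripper_width: 11.8
```

```bash
python3 look.py a6 210,110,330,210 240,180,360,280
```

```text
6.65 [553.6 -39.9  71.2] [87.3 90.  -6.2] [ 0.3 -0.4 -0.1] 11.7
```

View pics/a6.png

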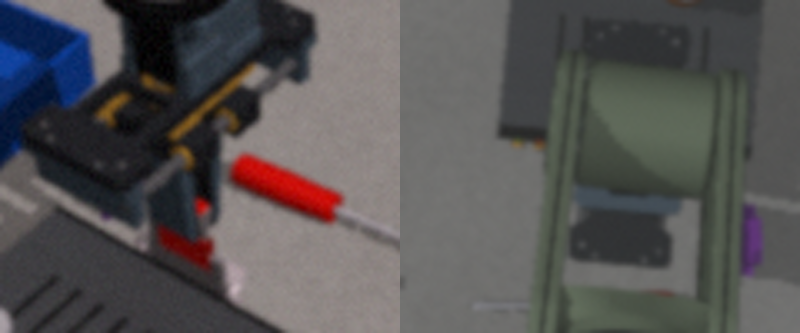

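Gripped at 11.7 mm (the bar's thickness), no side force. Lift out.

>>> {"name": "arm_command", "arguments": {
  "deltas": [
    [0,[0,0,10],0],
    [0,[0,0,20],0],
    [0,[0,0,30],0],
    [0,[0,0,45],0],
    [0,[0,0,60],0],
    [0,[0,0,80],0],
    [0,[0,0,100],0],
    [0,[0,0,120],0],
    [0,[0,0,120],0]
  ]
}}

```text
time_s: 7.55
ee_pos: [555.5, -40.1, 194.8]
ee_rot: [88.5, 89.6, -5.0]
force: [0.1, -0.1, -0.8]
gripper_width: 11.4
```

```bash
python3 look.py a7 190,60,310,210 240,180,360,280
```

```text
7.65 [553.4 -39.9 191.4] [86.8 90.  -6.7] [-0.8  0.2 -1.8] 11.4
```

View pics/a7.png

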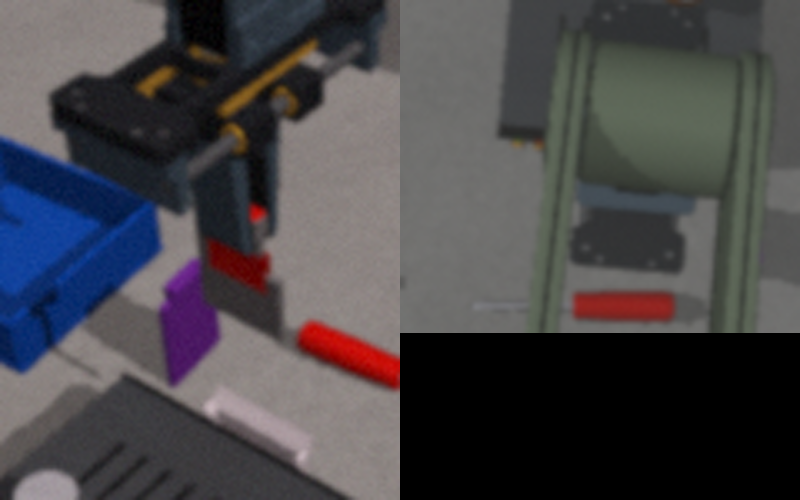

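Old holder is out and hanging level, its underside (240,310) above the purple one's top; the lip shows at (260,425). To the crate.

>>> {"name": "arm_command", "arguments": {
  "deltas": [
    [0,[-10,-40,0],0],
    [0,[-20,-80,0],0],
    [0,[-32,-125,0],0],
    [0,[-44,-170,0],0],
    [0,[-55,-210,0],0],
    [0,[-65,-250,0],0],
    [0,[-72,-278,0],0],
    [0,[-75,-290,0],0],
    [0,[-75,-290,-30],0],
    [0,[-75,-290,-65],0],
    [0,[-75,-290,-100],0],
    [0,[-75,-290,-120],0],
    [0,[-75,-290,-130],0],
    [0,[-75,-290,-130],0]
  ]
}}

```text
time_s: 9.05
ee_pos: [477.7, -328.6, 59.4]
ee_rot: [-126.8, 89.8, 139.7]
force: [-0.1, -0.0, -0.4]
gripper_width: 11.5
```

```bash
python3 look.py a8 130,70,310,230 350,200,470,310
```

```text
9.15 [ 479.2 -329.9   61.8] [ 66.7  89.9 -26.8] [-0.3  0.9 -0.6] 11.6
```

View pics/a8.png

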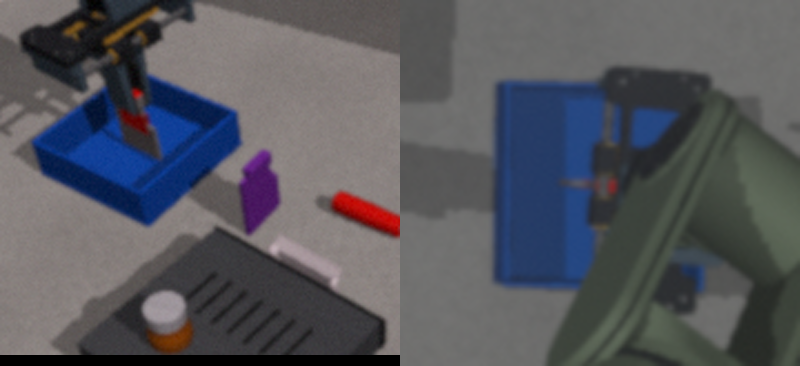

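The holder hangs in the middle of the crate ((140,140) in the left crop). Release.

>>> {"name": "arm_command", "arguments": {
  "deltas": [
    [1,[0,0,0],0],
    [1,[0,0,0],0],
    [1,[0,0,0],0],
    [1,[0,0,0],0],
    [1,[0,0,0],0],
    [1,[0,0,0],0],
    [1,[0,0,0],0],
    [1,[0,0,40],0],
    [1,[0,0,80],0],
    [1,[0,0,130],0],
    [1,[0,0,130],0],
    [1,[0,0,130],0]
  ]
}}

```text
time_s: 10.35
ee_pos: [479.0, -330.3, 192.4]
ee_rot: [58.9, 89.8, -34.6]
force: [-0.2, 0.9, -0.3]
gripper_width: 91.0
```

```bash
python3 look.py a9 130,70,310,230 350,200,470,310; python3 fit.py 2>&1 | grep recv
```

```text
10.45 [ 477.7 -329.4  189.8] [-122.9   89.9  143.6] [-0.6 -0.7 -0.3] 91.0
recv [551.9  -41.63  -3.54] 0.085
recv [550.05 -46.02  -3.8 ] 0.124
recv [551.57 -42.55  -3.45] 0.224
```

View pics/a9.png

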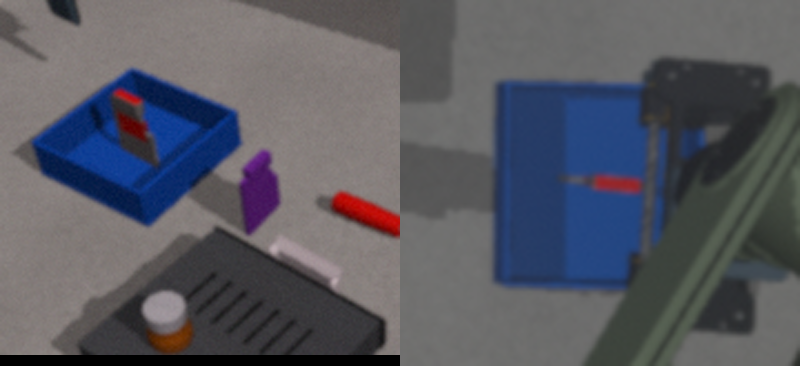

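The old holder stands free inside the crate at (135,125), gripper clear. Measure the lip for the slot's centre, and the stand's zone, while moving on.

Run:
```python
from workcell import cams
from h import *
S=cams.grab_frame("scene");T=cams.grab_frame("top")
crop(S,235,160,305,215,11,"l1.png"); crop(T,265,195,355,240,8.8,"l2.png")
p=np.radians(-3.5); c,s=np.cos(p),np.sin(p)
for f,n,o,k in((S,"S",(235,160),11),(T,"T",(265,195),8.8)):
  for x,y,z in((-14,-40,57),(-14,40,57),(-5.5,40,46),(-5.5,-40,46),(4,-34,50),(4,34,50),(4,-105,50),(4,105,50)):
    P=[552.5+c*x-s*y,-41+s*x+c*y,z]; print(n,(x,y,z),((pj(f,[P])[0]-o+.5)*k).round())
```

```text
S (-14, -40, 57) [236. 168.]
S (-14, 40, 57) [549. 338.]
S (-5.5, 40, 46) [523. 402.]
S (-5.5, -40, 46) [213. 230.]
S (4, -34, 50) [204. 256.]
S (4, 34, 50) [469. 403.]
S (4, -105, 50) [-57. 110.]
S (4, 105, 50) [764. 568.]
T (-14, -40, 57) [494. 330.]
T (-14, 40, 57) [238. 307.]
T (-5.5, 40, 46) [239. 281.]
T (-5.5, -40, 46) [494. 303.]
T (4, -34, 50) [478. 271.]
T (4, 34, 50) [261. 252.]
T (4, -105, 50) [704. 291.]
T (4, 105, 50) [ 35. 231.]
```

View pics/l1.png

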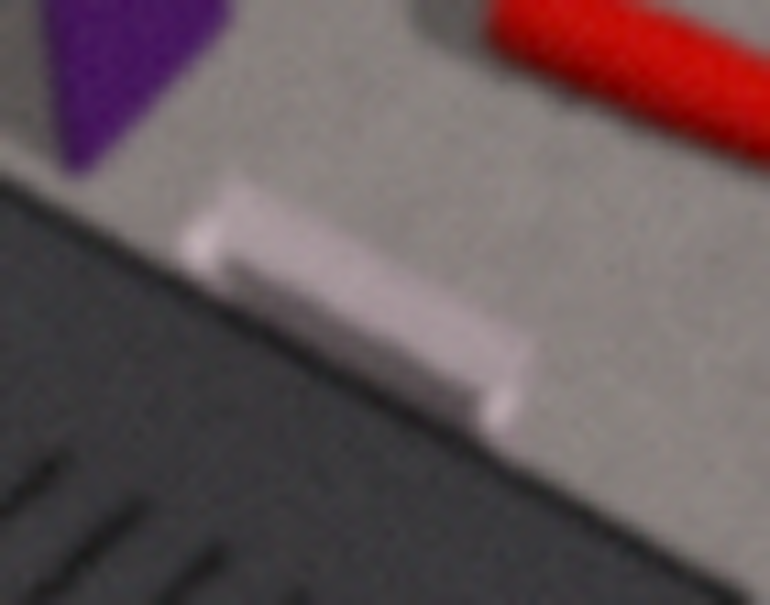

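View pics/l2.png

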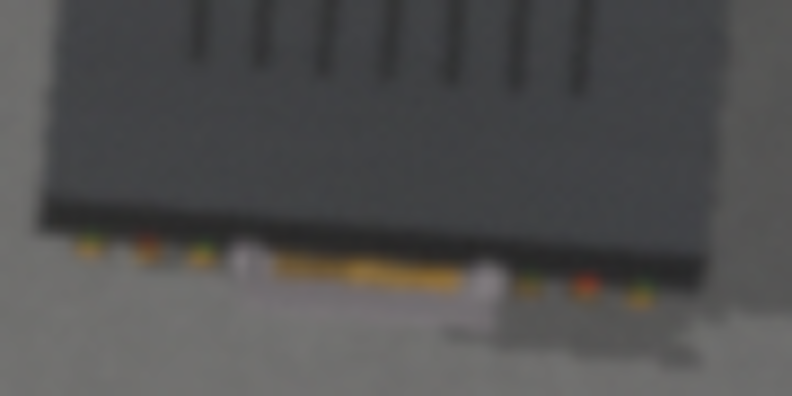

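Lip: cheeks at (247,255) and (488,280) in the top crop, flare corners (235,180)/(537,340) in the scene crop: agrees with slot at about (553, -41.5), yaw −3.5°. Over to the green holder (454.4, 276.3).

>>> {"name": "arm_command", "arguments": {
  "deltas": [
    [0.6,[-2,45,0],0.004],
    [0.6,[-4,92,0],0.007],
    [0.6,[-6,139,0],0.01],
    [0.6,[-8,186,0],0.014],
    [0.6,[-10,233,0],0.018],
    [0.6,[-12,280,0],0.022],
    [0.6,[-14,327,0],0.026],
    [0.6,[-16,374,0],0.03],
    [0.6,[-18,421,0],0.034],
    [0.6,[-20,468,0],0.038],
    [0.6,[-22,515,0],0.042],
    [0.6,[-23,560,0],0.044],
    [0.6,[-24,595,0],0.044],
    [0.6,[-24,606,0],0.044],
    [0.6,[-24,606,0],0.044],
    [0.6,[-24,606,0],0.044]
  ]
}}

```text
time_s: 12.55
ee_pos: [454.4, 275.0, 190.9]
ee_rot: [-13.1, 89.9, -104.1]
force: [0.7, -1.5, -0.7]
gripper_width: 54.9
```

```bash
python3 look.py b1 370,130,510,270 120,200,240,320; python3 -c "
from workcell import env;print(env.state()['qpos'].round(1))"
```

```text
12.65 [454.6 274.5 191.2] [  2.9  90.  -88.2] [0.  0.9 1. ] 54.8
[29.9 14.5 95.6 -0.  70.  31. ]
```

View pics/b1.png

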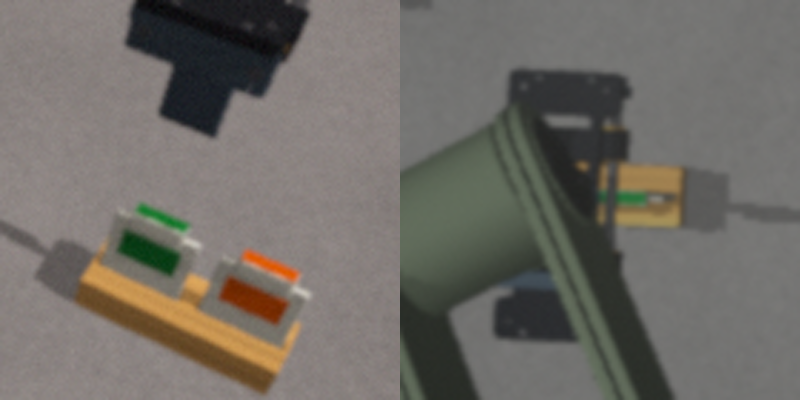

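Fingers (190,110) hang above the green bar (163,217). Descend partly and check.

>>> {"name": "arm_command", "arguments": {
  "deltas": [
    [0.6,[0,0,-35],0],
    [0.6,[0,0,-70],0],
    [0.6,[0,0,-100],0],
    [0.6,[0,0,-120],0],
    [0.6,[0,0,-120],0]
  ]
}}

```text
time_s: 13.15
ee_pos: [452.7, 273.5, 68.6]
ee_rot: [-56.6, 89.6, -147.7]
force: [0.6, -0.4, 0.7]
gripper_width: 54.7
```

```bash
python3 look.py b2 370,130,510,270 120,200,240,320
```

```text
13.25 [455.1 275.3  71.7] [102.5  90.   11.4] [ 1.2 -0.  -0.2] 54.6
```

View pics/b2.png

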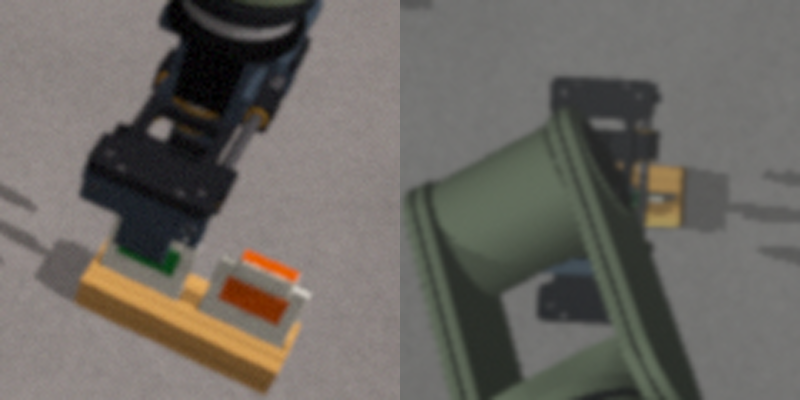

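Finger end (155,250) is centred on the green holder. Last 16 mm and close with a firmer grip.

>>> {"name": "arm_command", "arguments": {
  "deltas": [
    [0.6,[0,0,-10],0],
    [0.6,[0,0,-16],0],
    [0,[0,0,-16],0],
    [0,[0,0,-16],0],
    [0,[0,0,-16],0],
    [0,[0,0,-16],0],
    [0,[0,0,-16],0],
    [0,[0,0,-16],0],
    [0,[0,0,-16],0],
    [0,[0,0,-16],0],
    [0,[0,0,-16],0]
  ],
  "grip_force": 50
}}

```text
time_s: 14.35
ee_pos: [454.5, 276.1, 55.2]
ee_rot: [131.1, 90.0, 40.1]
force: [-0.9, -0.2, 2.0]
gripper_width: 11.5
```

```bash
python3 look.py b3 370,130,510,270 120,200,240,320
```

```text
14.45 [454.5 276.1  55.2] [125.1  90.   34.2] [-0.9  0.3  2.4] 11.4
```

View pics/b3.png

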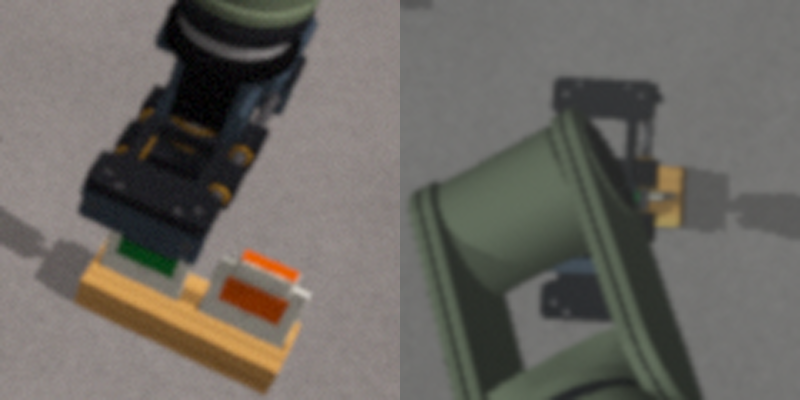

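Gripped at 11.4 mm. Lift straight up.

>>> {"name": "arm_command", "arguments": {
  "deltas": [
    [0,[0,0,5],0],
    [0,[0,0,10],0],
    [0,[0,0,20],0],
    [0,[0,0,40],0],
    [0,[0,0,70],0],
    [0,[0,0,100],0],
    [0,[0,0,120],0],
    [0,[0,0,120],0]
  ]
}}

```text
time_s: 15.25
ee_pos: [456.4, 277.2, 178.8]
ee_rot: [120.7, 89.5, 29.8]
force: [0.9, 0.3, -0.3]
gripper_width: 11.9
```

```bash
python3 look.py b4 370,100,510,270 120,200,240,320
```

```text
15.35 [454.3 275.9 175.1] [106.2  90.   15.2] [ 0.4  0.9 -1.4] 11.8
```

View pics/b4.png

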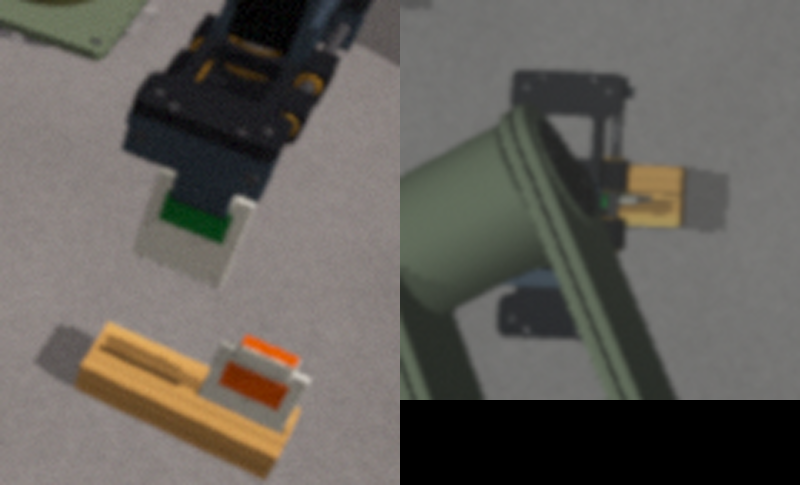

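Green holder hangs upright (195,240); the orange stays put. Carry it over the slot.

>>> {"name": "arm_command", "arguments": {
  "deltas": [
    [0,[12,-39,0],-0.006],
    [0,[25,-80,0],-0.012],
    [0,[38,-121,0],-0.018],
    [0,[51,-163,0],-0.024],
    [0,[64,-205,0],-0.03],
    [0,[77,-247,0],-0.036],
    [0,[90,-288,0],-0.042],
    [0,[97,-310,0],-0.044],
    [0,[99,-317.5,0],-0.044],
    [0,[99,-317.5,0],-0.044],
    [0,[99,-317.5,0],-0.044],
    [0,[99,-317.5,-40],-0.044],
    [0,[99,-317.5,-60],-0.044],
    [0,[99,-317.5,-60],-0.044],
    [0,[99,-317.5,-60],-0.044]
  ]
}}

```text
time_s: 16.85
ee_pos: [553.5, -40.3, 115.5]
ee_rot: [140.8, 90.0, 47.4]
force: [-0.3, 0.1, 0.2]
gripper_width: 11.3
```

```bash
python3 look.py c1 210,100,310,220 250,170,350,260
python3 - <<'E'
from h import *
import pickle
T,S=pickle.load(open("f0.pkl","rb"))
p=np.radians(-3.5);c,s=np.cos(p),np.sin(p)
for y in(-30,30):
    P=[553.5-s*y,-41.3+c*y,70]; print(y,((pj(S,[P])[0]-[210,100]+.5)*4).round())
E
```

```text
16.95 [554.6 -40.8 116.6] [90.7 89.8 -2.8] [0.  0.5 0. ] 11.5
-30 [180. 307.]
30 [267. 355.]
```

View pics/c1.png

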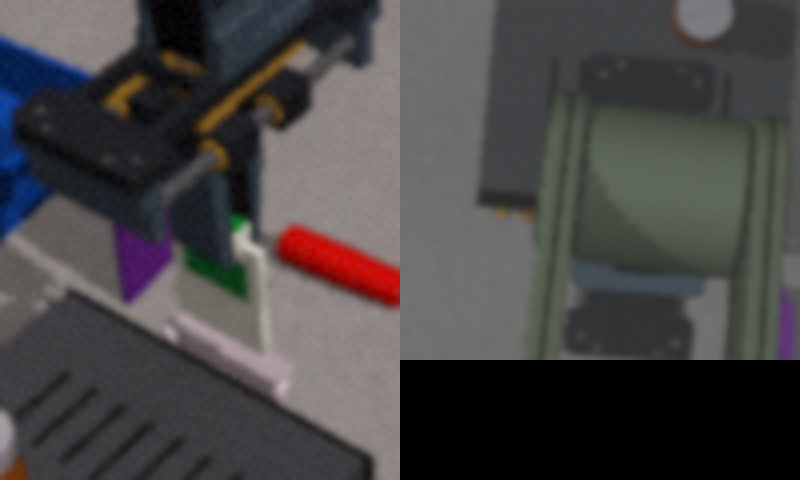

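Holder's lower edge runs (180,310)–(268,355), as predicted for the slot line; lip ends at (175,330) and (280,385), so it is centred. Lower slowly.

>>> {"name": "arm_command", "arguments": {
  "deltas": [
    [0,[0,0,-6],0],
    [0,[0,0,-12],0],
    [0,[0,0,-16],0],
    [0,[0,0,-20],0],
    [0,[0,0,-23],0],
    [0,[0,0,-26],0],
    [0,[0,0,-26],0],
    [0,[0,0,-26],0]
  ]
}}

```text
time_s: 17.75
ee_pos: [553.5, -41.4, 89.1]
ee_rot: [103.9, 90.0, 10.4]
force: [0.6, -0.6, -1.2]
gripper_width: 11.7
```

```bash
python3 look.py c2 210,100,310,220 250,170,350,260
```

```text
17.85 [553.6 -41.4  89.3] [89.3 90.  -4.2] [ 0.4  0.5 -0.5] 11.8
```

View pics/c2.png

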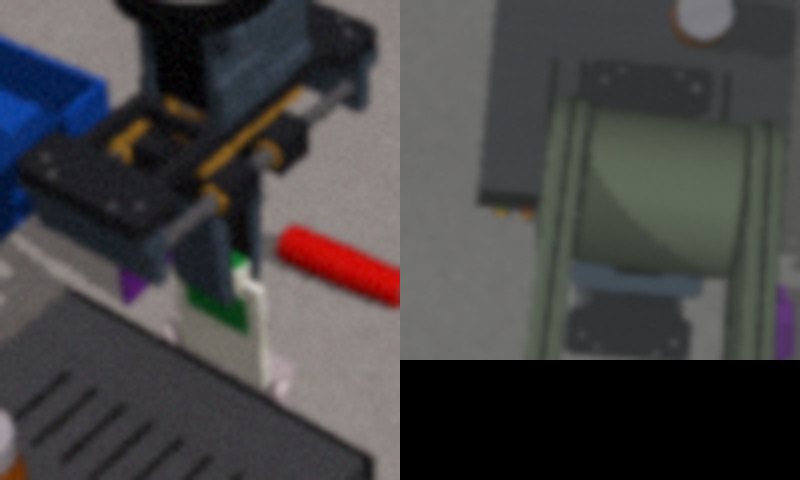

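Lower end is now behind the lip (lip showing at (170,330) and (280,375)) without contact force. On to just above the ledge.

>>> {"name": "arm_command", "arguments": {
  "deltas": [
    [0,[0,0,-4],0],
    [0,[0,0,-8],0],
    [0,[0,0,-12],0],
    [0,[0,0,-15],0],
    [0,[0,0,-18],0],
    [0,[0,0,-18],0],
    [0,[0,0,-18],0]
  ]
}}

```text
time_s: 18.55
ee_pos: [553.6, -41.4, 71.2]
ee_rot: [87.6, 90.0, -5.9]
force: [-0.4, -0.3, 1.2]
gripper_width: 11.8
```

>>> {"name": "arm_command", "arguments": {
  "deltas": [
    [0,[0,0,0],0],
    [0,[0,0,-1.5],0],
    [0,[0,0,-3],0],
    [0,[0,0,-4.5],0],
    [0,[0,0,-6],0],
    [0,[0,0,-6],0],
    [0,[0,0,-6],0]
  ],
  "grip_force": 60
}}

```text
time_s: 19.25
ee_pos: [553.7, -41.5, 65.7]
ee_rot: [88.6, 90.0, -4.9]
force: [-1.3, 0.5, 5.9]
gripper_width: 11.1
```

>>> {"name": "arm_command", "arguments": {
  "deltas": [
    [0,[0,0,-1],0],
    [0,[0,0,-2],0],
    [0,[0,0,-2],0],
    [0,[0,0,-2],0]
  ]
}}

```text
time_s: 19.65
ee_pos: [553.8, -41.5, 63.9]
ee_rot: [88.0, 89.9, -5.5]
force: [-2.7, 0.3, 8.0]
gripper_width: 11.7
```

>>> {"name": "arm_command", "arguments": {
  "deltas": [
    [0,[0,0,-0.5],0],
    [0,[0,0,-1],0],
    [0,[0,0,-1],0],
    [0,[0,0,-1],0]
  ]
}}

```text
time_s: 20.05
ee_pos: [553.8, -41.4, 63.2]
ee_rot: [89.0, 89.9, -4.5]
force: [-2.4, -0.6, 9.2]
gripper_width: 11.7
```

>>> {"name": "arm_command", "arguments": {
  "deltas": [
    [0,[0,0,-0.5],0],
    [0,[0,0,-1],0],
    [0,[0,0,-1],0],
    [0,[0,0,-1],0]
  ]
}}

```text
time_s: 20.45
ee_pos: [554.0, -41.5, 63.1]
ee_rot: [87.8, 89.9, -5.7]
force: [-3.1, 0.5, 15.3]
gripper_width: 11.6
```

Hard stop reached (TCP z stays at 63.1, force rises). A little more margin, then check the picture.

>>> {"name": "arm_command", "arguments": {
  "deltas": [
    [0,[0,0,-0.5],0],
    [0,[0,0,-1],0],
    [0,[0,0,-1],0],
    [0,[0,0,-1],0]
  ]
}}

```text
time_s: 20.85
ee_pos: [554.2, -41.5, 63.1]
ee_rot: [88.2, 89.8, -5.3]
force: [-5.0, -0.3, 20.5]
gripper_width: 11.8
```

```bash
python3 look.py c3 210,100,310,220 240,170,450,300
python3 - <<'E'
from workcell import cams
from h import *
S=cams.grab_frame("scene"); crop(S,230,140,310,210,9,"c4.png")
p=np.radians(-3.5);c,s=np.cos(p),np.sin(p)
for y in (-19,19):
  for z in (103,106,111):
    P=[553.6-s*y+6*c,-41.3+c*y+6*s,z]; print(y,z,((pj(S,[P])[0]-[230,140]+.5)*9).round())
for y,z in ((30,87),(30,90),(30,93)):
    P=[553.6-s*y+2.5,-41.3+c*y,z]; print(y,z,((pj(S,[P])[0]-[230,140]+.5)*9).round())
E
```

```text
20.95 [554.1 -41.5  63. ] [88.8 89.9 -4.7] [-4.7  0.9 20.7] 11.2
-19 103 [234. 265.]
-19 106 [233. 256.]
-19 111 [232. 241.]
19 103 [361. 334.]
19 106 [360. 324.]
19 111 [359. 309.]
30 87 [411. 394.]
30 90 [411. 385.]
30 93 [410. 376.]
```

View pics/c4.png

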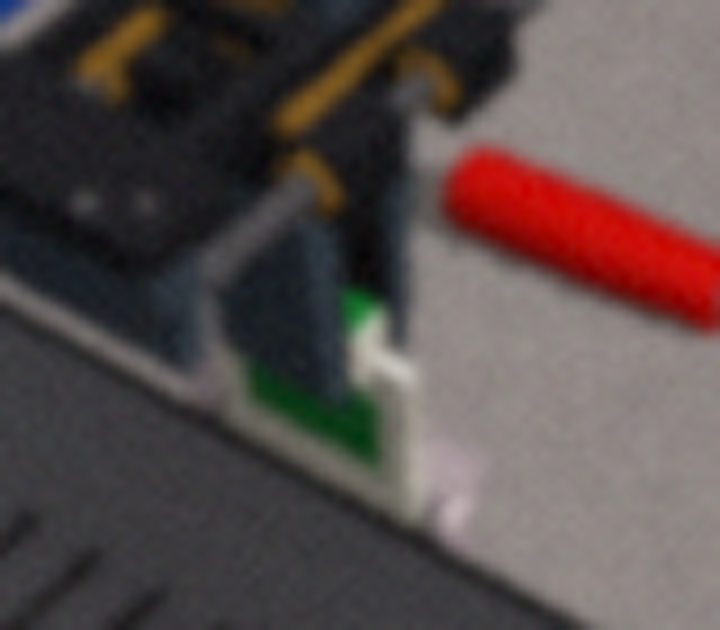

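View pics/c3.png

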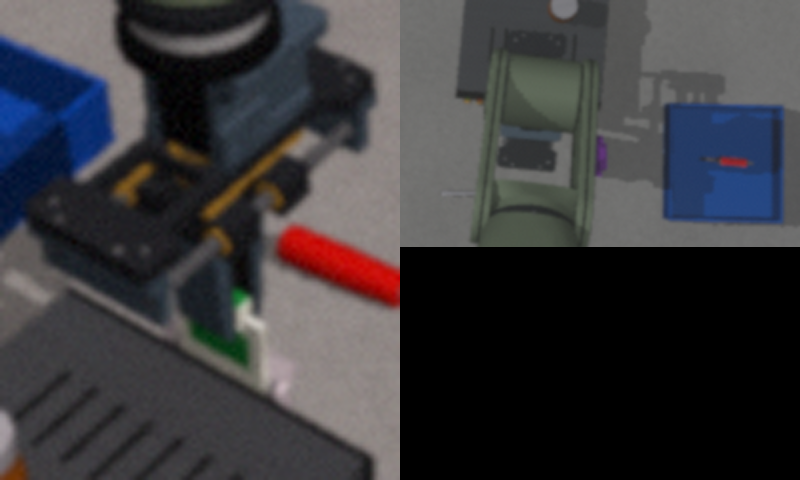

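The shoulder moved from row 171 to 182 as the TCP went down 26 mm, so there is no slip in the grip. The travel from ledge contact to the hard stop is 8 mm, and the red holder is in the crate at (735,162). Hand in.

Run:
```python
from workcell import env
print(env.job_done()); s=env.state(); print(s["time_s"],s["ee_pos"],s["force"],s["gripper_width"])
```

```text
the job is handed in; nothing more can be done
None
the job is handed in; nothing more can be done
```

I pulled out the broken red-labelled holder and dropped it in the blue crate. It is standing upright inside. I then took the green holder from the stand, slid it down behind the lip and pushed it home. The job was handed in at about 21 s, with the arm still gripping and pressing it.

**Last checks:**
- **Pressed home:** the tool travelled 8 mm from first touching the ledge (z 71.2) to a hard stop (z 63.1). There the force rose from 9 N to 21 N with no further movement.
- **Grip:** the fingers stopped at 11.2–11.8 mm on the 12 mm bar, with the grip set to 60 N. The pictures show no slip.
- **Other things:** the orange holder, screwdriver, jar and purple look-alike were not touched.

**What disagreed:**
- **Fingertip height:** in the pictures the fingertips sat about 25 mm higher than the tool reading implies. My first closing therefore shut empty just above the old holder, without contact. I lowered the gripper 24 mm and used that offset for the rest of the job.
- **Side force:** about 5 N along x remains at full press.
- **After hand-in:** the state could no longer be read, so the final second is unchecked.

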